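# Load the wire dispenser and hold its brake off

## Robot

A 6-joint arm with a two-finger parallel gripper is mounted at the origin on the work surface. World frame = base frame: x ahead of the robot, y to its left, z up, the work surface at z = 0. Lengths are in m, angles in rad, forces in N, time in s.
With the tool pointing down it reaches from about 0.3 to 0.875 m from the base axis. Payload 6.4 kg.
Tool frame: the origin (TCP) lies at the very end of the fingers, on their centre line; the grasp point (between the pads) lies 19 mm behind it; z points along the fingers, y is the line along which they close (so a half turn about z gives the same grasp; the last joint's range is limited). The gripper opens to 85 mm and grips with 20 to 120 N. Pads are 22 mm wide; open, the fingers measure 114 mm over their backs; the gripper's body (76 mm by 85 mm) begins 54 mm behind the grasp point. The pads swing forward as they close: fully open they stand 13 mm farther back than shut.
Start: joints at [-1.455, 0.181, 1.607, -0, 1.354, -0.206], TCP at [0.182, -0.545, 0.231] pointing down, gripper open.
Joint ranges: [-2.99, 2.99], [-0.89, 2.07], [0.3, 2.58], [-1.14, 4.28], [0, 2.63], [-3.12, 3.12]. Speed limits (rad/s): [2.57, 2.57, 3.01, 3.14, 3.14, 3.14].

## Interface

Orientations are given as a unit quaternion [w, x, y, z].
In Python, from bench import ctrl gives the robot as it stands.
- The arm moves only by the tool jog_arm, never from a script. Its argument "series" is a list that holds one entry, the list of rows, each a list of 7 numbers: the shift along the tool's x, y, z in mm, then the turn, a rotation vector about the tool's x, y, z in rad, then the finger opening in mm, from 0 to 85.4. In form: [[[tx, ty, tz, rx, ry, rz, gripper], ...]]. A call has exactly 10 rows; each row shifts and turns the commanded pose from where the row before left it, along the tool's axes as they then stand; what a row does not reach is not made up. A row lasts 1/10 s, in which the tool goes at most 50 mm and 8.59 degrees, less where a joint would pass 70% of its speed; a pose out of reach is approached as far as the arm can. A call with a gripper value outside its range is refused whole. The fingers move at their own pace and stop on an object; the grip force is fixed at half the most. Time passes only in rows, so rows that do not move let the fingers close, or fill a call up. It gives the time, the measured TCP pose, the force, the opening and the grip force at its end, in the units of the state.
- ctrl.get_obs(): the state, without advancing time (a new reading comes with each control period).
- ctrl.camera(name): name is "scene" or "top" or "wrist"; returns a dict with "frame" (400x640x3 uint8, blue, green, red), "z_map" (400x640 float32, m along the optical axis (not along the pixel's ray), 0 where there is no reading), "fx", "fy", "cx", "cy" (pixels), "k1" (the pictures are not rectified: a ray, as slopes to the right and down, at radius r is drawn at 1 + k1 r^2 times it, then the intrinsics apply), "xyz" and "rotation" of the camera in the world. Camera axes: x right, y down, z forward; pixel columns grow to the right and rows downward; lengths in m; the calibration is good to about 2 mm. A picture is of the moment at which its call begins.
- ctrl.hand_in(): hands the job in; it is judged then, once.
The state is a dict: "time_s": time; "q": joint angles; "dq": joint speeds; "joint_efforts": joint torques, N m; "eef_pos": TCP position; "eef_rot": TCP orientation; "wrist_force": force on the tool from outside, world axes, zero at the start; "torque": the same for the moment, N m; "opening": opening from 0.0 (shut) to 1.0 (fully open); "grasp_force": force on a finger pad.
Only numpy, scipy, OpenCV 4.12 (cv2) and the standard library are available. Lean on these libraries where they do the work, as an engineer would, in place of code of your own. Each camera call takes 0.05 s, during which the arm holds its last target. There are 200 camera calls.

## Task

Slide the blue spool of silver wire up off its storage post and lower it (do not drop it) onto the spindle of the beige wire dispenser until it sits fully down, then let go of it. After that press the dispenser's red brake plate half way down, level with the green band of the little gauge beside it and never down to the red band, which would fire the cutter, and finish still holding it there so that the technician can draw wire. Leave the orange spool, the bottle, the white tub and the bur block where they stand.

Things in the scene. Friction and masses are not known exactly. Their poses are not given: they have to be found in the camera images.
- spool_blue: wound wire spool, two blue flanges 56 mm in diameter and 5 mm thick (the widest part, grip across them) with silver-coloured wire wound between them; 36 mm high, through bore 24 mm, about 0.16 kg. Origin: centre of its underside; z is its axis, up. Stands upright on a storage post, on top of the post's foot
- spool_orange: wound wire spool, two orange flanges 56 mm in diameter and 5 mm thick (the widest part, grip across them) with brass-coloured wire wound between them; 36 mm high, through bore 24 mm, about 0.16 kg. Origin: centre of its underside; z is its axis, up. Stands upright on a storage post, on top of the post's foot; not to be disturbed
- post_1: fixed storage post: foot disc 76 mm in diameter and 12 mm thick with an upright steel rod 16 mm in diameter, tip tapered, rising to 70 mm above the bench. Origin: centre of the underside; z up. Carries the blue spool at the start
- post_2: fixed storage post: foot disc 76 mm in diameter and 12 mm thick with an upright steel rod 16 mm in diameter, tip tapered, rising to 70 mm above the bench. Origin: centre of the underside; z up. Carries the orange spool at the start
- dispenser: fixed beige wire dispenser, housing 110 mm (its x) by 200 mm (its y) by 35 mm high. Origin: centre of the underside; z up. On its flat top: the upright spindle at y = +48 mm, the red brake plate at y = -55 mm, the travel gauge (white strip 12 x 5 mm, up to 78 mm above the bench) at y = -90 mm, and a small dark cutter block 20 x 20 x 16 mm high at x = +42 mm, y = -6 mm
- spindle_seat (a point): point on the spindle's axis at the housing's top, 35 mm above the bench: where the centre of a fully seated spool's underside lies. The spindle is a steel rod 18 mm in diameter, 55 mm tall, its last 12 mm tapering to 8 mm
- spindle_tip (a point): centre of the spindle's tip, 90 mm above the bench
- brake (a joint): how far the red brake plate is pressed down, in metres: 0 released, 0.020 at its bottom stop. Half way is 0.010 (green band of the gauge); the cutter fires at 0.0175 (red band). A spring pushes it back up: about 4 N at the start of travel, 6 N half way, 8 N at the bottom
- brake_top (a point): centre of the top face of the red brake plate, 40 mm (dispenser x) by 36 mm (dispenser y); moves straight down as it is pressed. 75 mm above the bench when released, 65 mm half way, level with the green band on the gauge; pressed from above
- bottle: loose white bottle with a blue label, 44 mm in diameter, 75 mm high; origin at the centre of its underside; not to be disturbed
- tub: loose flat white tub with a lid, 88 mm in diameter, 42 mm high; origin at the centre of its underside; not to be disturbed
- bur_block: loose white block 45 x 70 x 22 mm with coloured polishing burs standing in it, 50 mm high in all; origin at the centre of its underside; not to be disturbed

How it is judged:
By the outcome, as a careful person would: the job done as asked, in the order asked, and still so for the second after the job is handed in, while the arm keeps its last pose, push and grip.
It also fails if it takes over 51 s, if anything falls off the work surface, if the arm or the gripper's body presses on something with over 40 N, if the wrist force passes 120 N, or if a joint passes its speed limit or range.

## Working session

There is one attempt and no reset: what is moved stays moved. The work goes in short steps, Python scripts to look and compute and a tool call to move; the robot and the scene stay as the last step left them, time stands still between calls to the robot, and variables do not carry over. Pictures are saved under pics/ and viewed, at most 10 in all, crops included, and the job is handed in when it is done.

Besides the shell and the picture viewer there is one more tool, called after ">>>" as name(argument=value, ...), one argument or row to a line, values as JSON. jog_arm: Moves the arm, as the interface text tells. Its arguments: {"type":"object","properties":{"series":{"type":"array"}},"required":["series"]}

```bash
mkdir -p pics
cat > h.py <<'E'
import numpy as np, cv2
from bench import ctrl
from scipy.spatial.transform import Rotation as R
def grab(n):
    c=ctrl.camera(n); np.save(f'/tmp/{n}.npy',c,allow_pickle=True); return c
def load(n): return np.load(f'/tmp/{n}.npy',allow_pickle=True).item()
def rot(c):
    r=np.array(c['rotation'],float)
    return r if r.shape==(3,3) else R.from_quat(r[[1,2,3,0]]).as_matrix()
def cloud(c):
    v,u=np.mgrid[0:400,0:640].astype(float)
    xd=(u-c['cx'])/c['fx']; yd=(v-c['cy'])/c['fy']; x,y=xd.copy(),yd.copy()
    for _ in range(8):
        s=1+c['k1']*(x*x+y*y); x,y=xd/s,yd/s
    z=c['z_map']; P=np.stack([x*z,y*z,z],-1)@rot(c).T+np.array(c['xyz'])
    P[z==0]=np.nan
    return P
E
python3 - <<'E'
from h import *
ims=[]
for n in ['top','scene']:
    c=grab(n); cv2.imwrite(f'pics/{n}0.png',c['frame']); print(n,c['xyz'],rot(c).round(3).tolist(),c['fx'],c['k1'])
print(ctrl.get_obs())
E
```

```text
top [0.53584053 0.06158116 1.23435361] [[-0.013, -0.998, 0.066], [-1.0, 0.011, -0.027], [0.026, -0.067, -0.997]] 478.7157908296411 -0.14889978438249837
scene [1.14873329 0.08574672 0.67454565] [[-0.107, 0.739, -0.665], [0.994, 0.084, -0.067], [0.006, -0.668, -0.744]] 368.0193348978074 0.012057345894267773
{'time_s': 0.1, 'q': array([-1.45531108e+00,  1.81495859e-01,  1.60789854e+00,  5.28394364e-06,
        1.35378574e+00, -2.06284546e-01]), 'dq': array([ 0.00234088, -0.00394901, -0.00165256,  0.00145778,  0.00181453,
        0.00046047]), 'joint_efforts': array([ 6.59421403e-04, -4.45873189e+01, -3.52238095e+01, -2.43834393e-04,
        4.11676039e-03,  3.04065816e-05]), 'eef_pos': array([ 0.18181051, -0.54498418,  0.23046244]), 'eef_rot': array([-7.92809225e-04,  9.87085698e-01,  1.60191123e-01,  3.86002254e-05]), 'wrist_force': array([ 0.33766217,  0.6219162 , -0.21731952]), 'torque': array([ 0.03746763, -0.03358119,  0.04565105]), 'grasp_force': 0.0, 'opening': 0.9971404224238383}
```

View pics/top0.png

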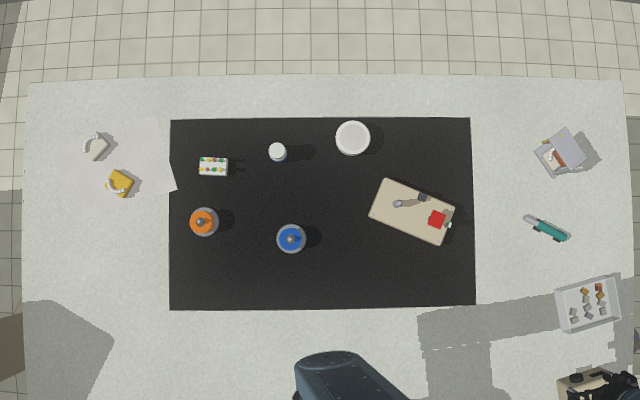

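View pics/scene0.png

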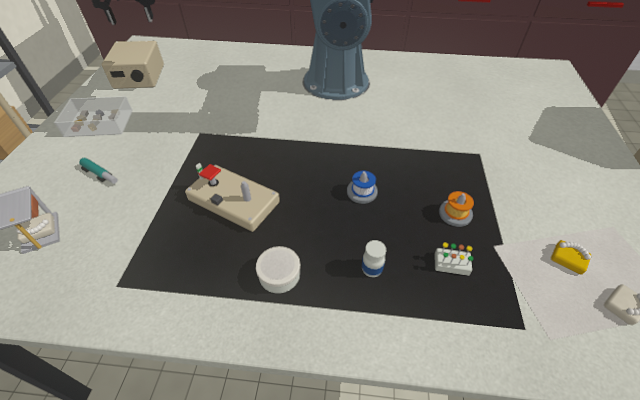

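The top view shows the blue spool at (291,239), the dispenser centred near (412,212) with the spindle tip near (397,203), and the red plate at (438,219). In the scene view they are at (363,185), (233,195), (245,185) and (209,172).

Run:
```python
from h import *
for n,boxes in {'top':dict(blue=(270,215,312,260),disp=(365,170,460,250)),'scene':dict(blue=(340,160,385,210),disp=(180,155,285,235))}.items():
    c=load(n); P=cloud(c); hsv=cv2.cvtColor(c['frame'],cv2.COLOR_BGR2HSV)
    H,S,V=[hsv[...,i].astype(int) for i in range(3)]
    def m(b):
        k=np.zeros((400,640),bool); k[b[1]:b[3],b[0]:b[2]]=1; return k&np.isfinite(P[...,2])
    def circ(q):
        (x,y),r=cv2.minEnclosingCircle(q[:,:2].astype(np.float32)*1000); return round(x,1),round(y,1),round(r,1)
    b=m(boxes['blue']); z=P[...,2]
    k=b&(H>100)&(H<130)&(S>120)&(z>.042)&(z<.054); q=P[k]
    print(n,'blue',k.sum(),q.mean(0).round(4),circ(q),np.median(q[:,2]))
    A=np.c_[q[:,:2],np.ones(len(q))]; 
    k=b&(z>.056); q=P[k]; print(' rod',k.sum(),q.mean(0).round(4),q[:,2].max())
    d=m(boxes['disp'])
    k=d&((H<8)|(H>172))&(S>150)&(z>.06); q=P[k]; print(' red',k.sum(),q.mean(0).round(4),np.median(q,0).round(4), cv2.minAreaRect(q[:,:2].astype(np.float32)*1000))
    k=d&(z>.03)&(z<.040); q=P[k]; print(' top',k.sum(),np.median(q[:,2]), cv2.minAreaRect(q[:,:2].astype(np.float32)*1000))
    red=d&((H<8)|(H>172))&(S>150)
    k=d&(z>.055)&~cv2.dilate(red.astype(np.uint8),np.ones((3,3))).astype(bool); q=P[k]
    vu=np.argwhere(k)
    print(' tall',[(v,u,*(p*1000).round(0)) for (v,u),p in zip(vu,q)][:60])
a=load('top')['frame'][165:255,355:465]; b=load('scene')['frame'][150:240,175:285]
cv2.imwrite('pics/c1.png',np.vstack([cv2.resize(x,None,fx=3.3*2/2,fy=3.3,interpolation=cv2.INTER_CUBIC) for x in (a,b)]))
```

```text
top blue 302 [0.5133 0.113  0.048 ] (513.1, 113.4, 27.4) 0.04792905078330634
 rod 31 [0.5142 0.1128 0.0645] 0.07285610836694456
 red 209 [ 0.5565 -0.2472  0.0746] [ 0.5567 -0.2473  0.075 ] ((556.363037109375, -247.81167602539062), (34.03763961791992, 37.83285140991211), 66.34361267089844)
 top 2808 0.0348397404940336 ((577.88330078125, -197.0317840576172), (200.8599395751953, 110.08146667480469), 66.4690933227539)
 tall [(np.int64(196), np.int64(423), np.float64(615.0), np.float64(-220.0), np.float64(56.0)), (np.int64(200), np.int64(396), np.float64(605.0), np.float64(-149.0), np.float64(68.0)), (np.int64(200), np.int64(397), np.float64(604.0), np.float64(-150.0), np.float64(78.0)), (np.int64(200), np.int64(398), np.float64(604.0), np.float64(-152.0), np.float64(81.0)), (np.int64(200), np.int64(399), np.float64(604.0), np.float64(-153.0), np.float64(87.0)), (np.int64(200), np.int64(400), np.float64(604.0), np.float64(-157.0), np.float64(81.0)), (np.int64(201), np.int64(395), np.float64(602.0), np.float64(-146.0), np.float64(71.0)), (np.int64(201), np.int64(396), np.float64(602.0), np
[... 9732 characters left out ...]
84), np.int64(245), np.float64(599.0), np.float64(-150.0), np.float64(87.0)), (np.int64(184), np.int64(246), np.float64(596.0), np.float64(-149.0), np.float64(84.0)), (np.int64(184), np.int64(247), np.float64(594.0), np.float64(-148.0), np.float64(82.0)), (np.int64(185), np.int64(241), np.float64(603.0), np.float64(-158.0), np.float64(87.0)), (np.int64(185), np.int64(242), np.float64(604.0), np.float64(-156.0), np.float64(88.0)), (np.int64(185), np.int64(243), np.float64(604.0), np.float64(-153.0), np.float64(88.0)), (np.int64(185), np.int64(244), np.float64(601.0), np.float64(-152.0), np.float64(86.0)), (np.int64(185), np.int64(245), np.float64(602.0), np.float64(-150.0), np.float64(87.0))]
```

View pics/c1.png

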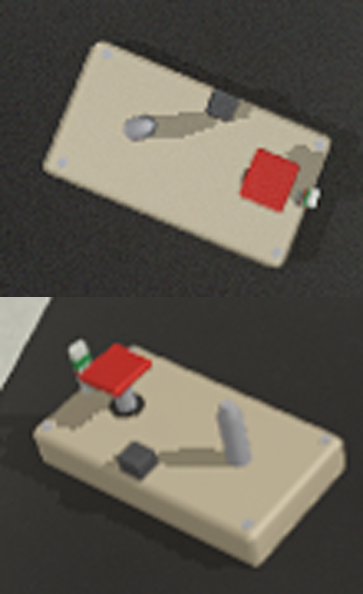

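>>> jog_arm(
  series=[
    [[0, 0, 0, 0, 0, -0.14, 85], [0, 0, 0, 0, 0, -0.14, 85], [0, 0, 0, 0, 0, -0.14, 85], [0, 0, 0, 0, 0, -0.14, 85], [0, 0, 0, 0, 0, -0.14, 85], [0, 0, 0, 0, 0, -0.137, 85], [40, 2, 0, 0, 0, 0, 85], [40, 2, 0, 0, 0, 0, 85], [40, 2, 0, 0, 0, 0, 85], [40, 2, 0, 0, 0, 0, 85]],
  ],
)

```text
time_s: 1.1
eef_pos: [0.2536, -0.4004, 0.2308]
eef_rot: [-0.0, 0.837, 0.547, 0.0]
wrist_force: [0.7, 0.4, 0.5]
opening: 0.992
grasp_force: 0.0
```

>>> jog_arm(
  series=[
    [[45, 3, 0, 0, 0, 0, 85], [45, 3, 0, 0, 0, 0, 85], [45, 3, 0, 0, 0, 0, 85], [45, 3, 0, 0, 0, 0, 85], [45, 3, 0, 0, 0, 0, 85], [45, 3, 0, 0, 0, 0, 85], [45, 3, 0, 0, 0, 0, 85], [45, 3, 0, 0, 0, 0, 85], [45, 3, 0, 0, 0, 0, 85], [40, 2, 0, 0, 0, 0, 85]],
  ],
)

```text
time_s: 2.1
eef_pos: [0.4584, -0.0037, 0.2311]
eef_rot: [-0.0, 0.837, 0.548, 0.0]
wrist_force: [0.3, -0.5, 0.4]
opening: 0.994
grasp_force: 0.0
```

```bash
cat >> h.py <<'E'
def to(x,y,z):
    o=ctrl.get_obs(); p=o['eef_pos']*1000; Q=R.from_quat(np.array(o['eef_rot'])[[1,2,3,0]])
    print('t',round(o['time_s'],2),'p',p.round(1),'toolx',Q.as_matrix()[:,0].round(4),'toolz',Q.as_matrix()[:,2].round(4),'F',o['wrist_force'].round(1),'grip',round(o['grasp_force'],1),'open',round(o['opening']*85.4,1))
    print('shift tool mm',Q.inv().apply(np.array([x,y,z])-p).round(1))
E
python3 -c "
from h import *
to(513.5,113.1,150)"
```

```text
t 2.1 p [458.4  -3.7 231.1] toolx [3.998e-01 9.166e-01 1.000e-04] toolz [-0.e+00  1.e-04 -1.e+00] F [ 0.3 -0.5  0.4] grip 0.0 open 84.9
shift tool mm [129.1   3.8  81.2]
```

>>> jog_arm(
  series=[
    [[30, 1, 0, 0, 0, 0, 85], [30, 1, 10, 0, 0, 0, 85], [30, 1, 10, 0, 0, 0, 85], [29, 0.8, 10, 0, 0, 0, 85], [10, 0, 10, 0, 0, 0, 85], [0, 0, 10, 0, 0, 0, 85], [0, 0, 10, 0, 0, 0, 85], [0, 0, 10, 0, 0, 0, 85], [0, 0, 0, 0, 0, 0, 85], [0, 0, 0, 0, 0, 0, 85]],
  ],
)

```text
time_s: 3.1
eef_pos: [0.513, 0.11, 0.1613]
eef_rot: [-0.0, 0.837, 0.547, -0.0]
wrist_force: [-0.3, 1.1, 0.4]
opening: 0.99
grasp_force: 0.0
```

Run:
```python
from h import *
c=grab('wrist'); P=cloud(c); hsv=cv2.cvtColor(c['frame'],cv2.COLOR_BGR2HSV); z=P[...,2]
k=(hsv[...,0]>100)&(hsv[...,0]<130)&(hsv[...,1]>120)&(z>.044)&(z<.052)
q=P[k][:,:2].astype(np.float32)*1000
print(k.sum(),np.median(z[k]),cv2.minEnclosingCircle(q),np.percentile(q,[1,99],0))
k=(z>.066)&(z<.08)&(abs(P[...,0]-.5135)<.02)&(abs(P[...,1]-.113)<.02); print('tip',k.sum(),np.median(P[k],0))
cv2.imwrite('pics/w1.png',c['frame']); to(513.5,113.1,12)
```

```text
3257 0.04829649261496094 ((512.8521118164062, 111.92121887207031), 28.28575897216797) [[486.55477783  85.63848083]
 [539.27773926 138.87613647]]
tip 123 [0.51386045 0.11127762 0.06959836]
t 3.15 p [513.4 110.1 161.7] toolx [4.013e-01 9.159e-01 2.000e-04] toolz [ 6.e-04 -1.e-04 -1.e+00] F [-0.9  0.1  1.1] grip 0.0 open 85.2
shift tool mm [  2.7  -1.2 149.7]
```

View pics/w1.png

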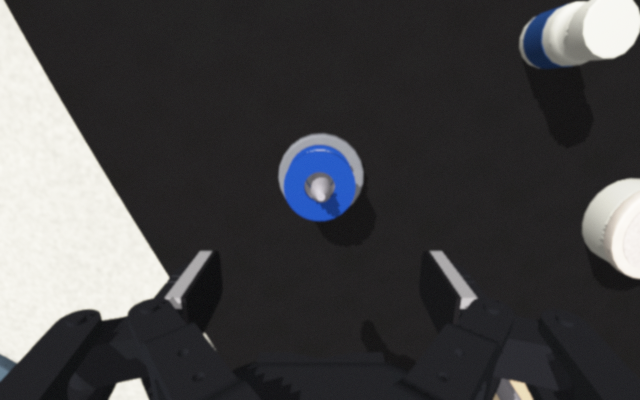

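The wrist view shows the blue spool at (320,185), centred between the pads (columns 213 and 430); it measures (512.9, 111.9) mm, with the top at 48 mm and radius 28 mm, as it should be.

>>> jog_arm(
  series=[
    [[1.6, -1.1, 20, 0, 0, 0, 85], [0, 0, 24, 0, 0, 0, 85], [0, 0, 24, 0, 0, 0, 85], [0, 0, 24, 0, 0, 0, 85], [0, 0, 20, 0, 0, 0, 85], [0, 0, 12, 0, 0, 0, 85], [0, 0, 10, 0, 0, 0, 85], [0, 0, 8, 0, 0, 0, 85], [0, 0, 5, 0, 0, 0, 85], [0, 0, 2, 0, 0, 0, 85]],
  ],
)

```text
time_s: 4.15
eef_pos: [0.513, 0.1127, 0.0122]
eef_rot: [0.0, 0.837, 0.548, 0.0]
wrist_force: [-0.6, -0.4, 0.4]
opening: 0.994
grasp_force: 0.0
```

>>> jog_arm(
  series=[
    [[0, 0, 0, 0, 0, 0, 50], [0, 0, 0, 0, 0, 0, 45], [0, 0, 0, 0, 0, 0, 40], [0, 0, 0, 0, 0, 0, 40], [0, 0, 0, 0, 0, 0, 40], [0, 0, 0, 0, 0, 0, 40], [0, 0, 0, 0, 0, 0, 40], [0, 0, 0, 0, 0, 0, 40], [0, 0, 0, 0, 0, 0, 40], [0, 0, 0, 0, 0, 0, 40]],
  ],
)

```text
time_s: 5.15
eef_pos: [0.5135, 0.1127, 0.0133]
eef_rot: [0.0, 0.837, 0.548, 0.001]
wrist_force: [-1.1, -0.4, 5.9]
opening: 0.641
grasp_force: 63.7
```

>>> jog_arm(
  series=[
    [[0, 0, -3, 0, 0, 0, 40], [0, 0, -10, 0, 0, 0, 40], [0, 0, -15, 0, 0, 0, 40], [0, 0, -15, 0, 0, 0, 40], [0, 0, -20, 0, 0, 0, 40], [0, 0, -20, 0, 0, 0, 40], [0, 0, -25, 0, 0, 0, 40], [0, 0, -25, 0, 0, 0, 40], [0, 0, -17, 0, 0, 0, 40], [0, 0, 0, 0, 0, 0, 40]],
  ],
)

```text
time_s: 6.15
eef_pos: [0.5147, 0.1127, 0.1656]
eef_rot: [0.002, 0.837, 0.548, 0.002]
wrist_force: [0.4, -0.1, -0.7]
opening: 0.639
grasp_force: 63.4
```

Run:
```python
from h import *
to(597.7,-153.5,163)
c=grab('wrist'); P=cloud(c); hsv=cv2.cvtColor(c['frame'],cv2.COLOR_BGR2HSV); z=P[...,2]
blue=(hsv[...,0]>100)&(hsv[...,0]<130)&(hsv[...,1]>120)&(z>.14)
q=P[blue]; print(blue.sum(),np.percentile(z[blue],[2,50,98]))
top=blue&(z>np.percentile(z[blue],90)-.004); q=P[top]*1000
A=np.c_[q[:,:2],np.ones(len(q))]; print('plane',np.linalg.lstsq(A,q[:,2],rcond=None)[0],'circ',cv2.minEnclosingCircle(q[:,:2].astype(np.float32)),q.mean(0))
s=grab('scene'); 
cv2.imwrite('pics/g1.png',np.hstack([cv2.resize(c['frame'],(480,300)),cv2.resize(s['frame'][100:220,300:428],(320,300))]))
```

```text
t 6.15 p [514.7 112.7 165.6] toolx [0.4003 0.9164 0.0024] toolz [ 0.006 -0.    -1.   ] F [ 0.4 -0.1 -0.7] grip 63.4 open 54.6
shift tool mm [-210.7  182.6    3.1]
15473 [0.16777483 0.20040912 0.20174343]
plane [8.64040469e-03 2.47258421e-03 1.95871888e+02] circ ((513.9359130859375, 111.41244506835938), 29.246950149536133) [515.43519105 114.80448849 200.60932023]
```

View pics/g1.png

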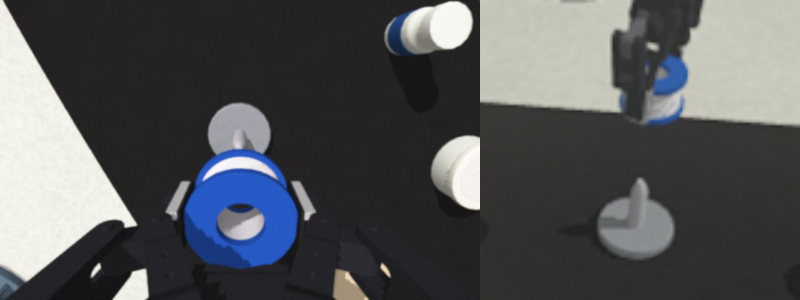

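The wrist crop shows the spool held level in the pads with its bore at (240,222), and the scene crop shows the bare post below it. Next I move it over the spindle.

>>> jog_arm(
  series=[
    [[-15, 13, 0, 0, 0, 0, 40], [-25, 22, 0, 0, 0, 0, 40], [-27, 23, 0, 0, 0, 0, 40], [-27, 23, 0, 0, 0, 0, 40], [-27, 23, 0, 0, 0, 0, 40], [-27, 23, 0, 0, 0, 0, 40], [-25, 23, 0, 0, 0, 0, 40], [-22, 19, 0, 0, 0, 0, 40], [-15, 13, 0, 0, 0, 0, 40], [0, 0, 0, 0, 0, 0, 40]],
  ],
)

```text
time_s: 7.25
eef_pos: [0.5952, -0.1548, 0.1608]
eef_rot: [-0.001, 0.838, 0.546, -0.001]
wrist_force: [-0.7, -0.4, -0.9]
opening: 0.637
grasp_force: 63.5
```

Run:
```python
from h import *
to(597.7,-153.5,165)
c=grab('wrist'); P=cloud(c); hsv=cv2.cvtColor(c['frame'],cv2.COLOR_BGR2HSV); z=P[...,2]
near=np.hypot(P[...,0]-.5977,P[...,1]+.1535)<.025
for lo,hi in [(.04,.06),(.06,.075),(.075,.087),(.086,.1)]:
    k=near&(z>lo)&(z<hi)
    if k.sum(): print(lo,k.sum(),P[k].mean(0).round(4),np.ptp(P[k],0).round(4))
blue=(hsv[...,0]>100)&(hsv[...,0]<130)&(hsv[...,1]>120)&(z>.196); q=P[blue]*1000
print('spool',cv2.minEnclosingCircle(q[:,:2].astype(np.float32)),np.median(q[:,2]))
# bore: hole inside top flange
m=cv2.morphologyEx(blue.astype(np.uint8),cv2.MORPH_OPEN,np.ones((3,3)))
cs,h=cv2.findContours(m,cv2.RETR_CCOMP,cv2.CHAIN_APPROX_NONE)
for i,cc in enumerate(cs):
    if h[0][i][3]>=0 and cv2.contourArea(cc)>300:
        p=P[cc[:,0,1],cc[:,0,0]]*1000; p=p[np.isfinite(p).all(1)&(abs(p[:,2]-200)<5)]
        print('bore',cv2.minEnclosingCircle(p[:,:2].astype(np.float32)),cv2.minEnclosingCircle(cc))
k=(z>.0335)&(z<.037); 
cv2.imwrite('pics/g2.png',c['frame'])
for n in ['top','scene']:
    d=load(n) if n=='top' else None
```

```text
t 7.25 p [ 595.2 -154.8  160.8] toolx [ 4.029e-01  9.153e-01 -4.000e-04] toolz [-1.6e-03  3.0e-04 -1.0e+00] F [-0.7 -0.4 -0.9] grip 63.5 open 54.4
shift tool mm [ 2.2  1.7 -4.2]
0.04 131 [ 0.5997 -0.1488  0.0503] [0.0169 0.0124 0.0198]
0.06 126 [ 0.5995 -0.1487  0.0677] [0.0168 0.0125 0.0144]
0.075 210 [ 0.5995 -0.1498  0.0812] [0.0154 0.011  0.0116]
0.086 22 [ 0.5989 -0.1506  0.0871] [0.0063 0.0035 0.0019]
spool ((595.0635375976562, -155.1641387939453), 28.296180725097656) 196.29322657157786
```

View pics/g2.png

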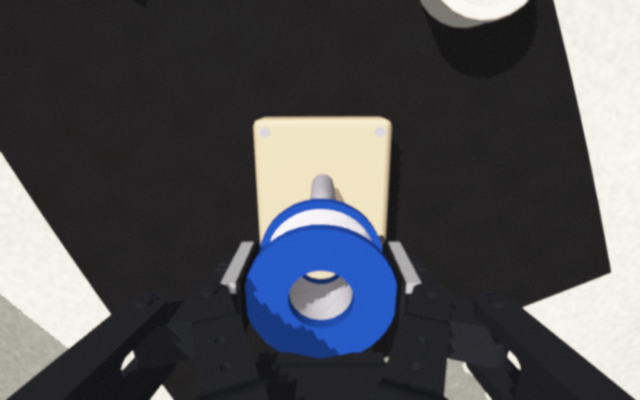

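Run:
```python
from h import *
from scipy.optimize import least_squares
for n in ['wrist','top','scene']:
    c=load(n); P=cloud(c)*1000
    if n=='scene': c=grab('top'); P=cloud(load('scene'))*1000
    k=(np.hypot(P[...,0]-598,P[...,1]+153)<20)&(P[...,2]>42)&(P[...,2]<77); q=P[k][:,:2]
    f=least_squares(lambda s:np.hypot(*(q-s).T)-9,[598,-153],loss='soft_l1'); print(n,k.sum(),f.x.round(1),np.abs(f.fun).mean().round(2))
to(597.5,-153.7,160)
```

```text
wrist 263 [ 596.9 -155.4] 0.15
top 20 [ 597.3 -153.5] 0.37
scene 84 [ 597.2 -154.7] 0.64
t 7.35 p [ 594.7 -152.1  161.1] toolx [4.010e-01 9.161e-01 6.000e-04] toolz [-0.0021  0.0016 -1.    ] F [ 0.3  0.2 -1.2] grip 63.5 open 54.6
shift tool mm [-0.4  3.2  1. ]
```

>>> jog_arm(
  series=[
    [[-1, 1, 0, 0, 0, 0, 40], [-0.6, 1, 0, 0, 0, 0, 40], [0, 0.5, 5, 0, 0, 0, 40], [0, 0, 10, 0, 0, 0, 40], [0, 0, 10, 0, 0, 0, 40], [0, 0, 10, 0, 0, 0, 40], [0, 0, 10, 0, 0, 0, 40], [0, 0, 5, 0, 0, 0, 40], [0, 0, 0, 0, 0, 0, 40], [0, 0, 0, 0, 0, 0, 40]],
  ],
)

```text
time_s: 8.35
eef_pos: [0.5973, -0.1552, 0.1124]
eef_rot: [0.0, 0.837, 0.547, 0.0]
wrist_force: [0.3, 0.3, -1.1]
opening: 0.638
grasp_force: 63.5
```

Run:
```python
from h import *
from scipy.optimize import least_squares
to(597.1,-154.9,100)
c=grab('wrist'); P=cloud(c)*1000; hsv=cv2.cvtColor(c['frame'],cv2.COLOR_BGR2HSV)
k=(np.hypot(P[...,0]-598,P[...,1]+153)<20)&(P[...,2]>42)&(P[...,2]<77); q=P[k][:,:2]
f=least_squares(lambda s:np.hypot(*(q-s).T)-9,[598,-153],loss='soft_l1'); print(k.sum(),f.x.round(1))
b=(hsv[...,0]>100)&(hsv[...,0]<130)&(hsv[...,1]>120); zt=np.percentile(P[b][:,2],95); k=b&(P[...,2]>zt-4)
print('spool',cv2.minEnclosingCircle(P[k][:,:2].astype(np.float32)),zt)
to(597.1,-154.9,100)
```

```text
t 8.35 p [ 597.3 -155.2  112.4] toolx [0.4005 0.9163 0.    ] toolz [ 1.e-04 -0.e+00 -1.e+00] F [ 0.3  0.3 -1.1] grip 63.5 open 54.5
shift tool mm [ 0.2 -0.3 12.4]
61 [ 596.9 -155.4]
spool ((0.0, 0.0), 0.0) nan
t 8.4 p [ 597.5 -155.3  112.7] toolx [ 0.4004  0.9163 -0.    ] toolz [ 7.e-04 -4.e-04 -1.e+00] F [ 1.   0.4 -1.3] grip 63.5 open 54.7
shift tool mm [ 0.2 -0.5 12.7]
```

>>> jog_arm(
  series=[
    [[0.2, -0.2, 7, 0, 0, 0, 40], [0, 0, 8, 0, 0, 0, 40], [0, 0, 8, 0, 0, 0, 40], [0, 0, 8, 0, 0, 0, 40], [0, 0, 8, 0, 0, 0, 40], [0, 0, 8, 0, 0, 0, 40], [0, 0, 8, 0, 0, 0, 40], [0, 0, 7, 0, 0, 0, 40], [0, 0, 6, 0, 0, 0, 40], [0, 0, 4, 0, 0, 0, 40]],
  ],
)

```text
time_s: 9.4
eef_pos: [0.5969, -0.1548, 0.0396]
eef_rot: [-0.0, 0.837, 0.548, -0.0]
wrist_force: [-0.7, -0.4, -1.3]
opening: 0.638
grasp_force: 63.5
```

>>> jog_arm(
  series=[
    [[0, 0, 1, 0, 0, 0, 40], [0, 0, 1, 0, 0, 0, 40], [0, 0, 1, 0, 0, 0, 40], [0, 0, 0.5, 0, 0, 0, 40], [0, 0, 0, 0, 0, 0, 40], [0, 0, 0, 0, 0, 0, 40], [0, 0, 0, 0, 0, 0, 40], [0, 0, 0, 0, 0, 0, 40], [0, 0, 0, 0, 0, 0, 40], [0, 0, 0, 0, 0, 0, 40]],
  ],
)

```text
time_s: 10.4
eef_pos: [0.5971, -0.1549, 0.0368]
eef_rot: [0.0, 0.837, 0.548, 0.0]
wrist_force: [-0.2, 0.0, -2.2]
opening: 0.641
grasp_force: 63.5
```

>>> jog_arm(
  series=[
    [[0, 0, 0.5, 0, 0, 0, 40], [0, 0, 0.5, 0, 0, 0, 40], [0, 0, 0, 0, 0, 0, 40], [0, 0, 0, 0, 0, 0, 40], [0, 0, 0, 0, 0, 0, 40], [0, 0, 0, 0, 0, 0, 40], [0, 0, 0, 0, 0, 0, 40], [0, 0, 0, 0, 0, 0, 40], [0, 0, 0, 0, 0, 0, 40], [0, 0, 0, 0, 0, 0, 40]],
  ],
)

```text
time_s: 11.4
eef_pos: [0.5971, -0.1549, 0.0362]
eef_rot: [0.0, 0.837, 0.548, -0.0]
wrist_force: [-2.2, 0.7, 5.5]
opening: 0.639
grasp_force: 64.1
```

Contact at the expected height, so the spool is seated. Next I release it and rise.

>>> jog_arm(
  series=[
    [[0, 0, 0, 0, 0, 0, 60], [0, 0, 0, 0, 0, 0, 70], [0, 0, 0, 0, 0, 0, 85], [0, 0, 0, 0, 0, 0, 85], [0, 0, 0, 0, 0, 0, 85], [0, 0, 0, 0, 0, 0, 85], [0, 0, -10, 0, 0, 0, 85], [0, 0, -20, 0, 0, 0, 85], [0, 0, -30, 0, 0, 0, 85], [0, 0, -30, 0, 0, 0, 85]],
  ],
)

```text
time_s: 12.4
eef_pos: [0.5968, -0.1547, 0.1271]
eef_rot: [-0.0, 0.837, 0.548, -0.0]
wrist_force: [1.3, 0.3, 0.2]
opening: 0.994
grasp_force: 0.0
```

>>> jog_arm(
  series=[
    [[0, 0, -25, 0, 0, 0, 60], [0, 0, 0, 0, 0, 0, 0], [-20, 0, 0, 0, 0, 0, 0], [-20, 0, 0, 0, 0, 0, 0], [-20, 0, 0, 0, 0, 0, 0], [-20, 0, 0, 0, 0, 0, 0], [-15, 0, 0, 0, 0, 0, 0], [0, 0, 0, 0, 0, 0, 0], [0, 0, 0, 0, 0, 0, 0], [0, 0, 0, 0, 0, 0, 0]],
  ],
)

```text
time_s: 13.4
eef_pos: [0.5592, -0.2411, 0.1507]
eef_rot: [-0.0, 0.837, 0.548, 0.0]
wrist_force: [-0.6, -0.0, -0.1]
opening: -0.0
grasp_force: 0.0
```

Run:
```python
from h import *
s=grab('scene'); w=grab('wrist'); P=cloud(s)*1000; hsv=cv2.cvtColor(s['frame'],cv2.COLOR_BGR2HSV)
P2=cloud(w)*1000; h2=cv2.cvtColor(w['frame'],cv2.COLOR_BGR2HSV)
for n,p,h in (('scene',P,hsv),('wrist',P2,h2)):
    n_=np.hypot(p[...,0]-597,p[...,1]+154)<32
    k=n_&(h[...,0]>100)&(h[...,0]<130)&(h[...,1]>120)&(p[...,2]>60)
    if k.sum()>10: print(n,k.sum(),np.percentile(p[k][:,2],[5,50,95]),cv2.minEnclosingCircle(p[k][:,:2].astype(np.float32)))
    k=((h[...,0]<8)|(h[...,0]>172))&(h[...,1]>150)&(p[...,2]>60)&(np.hypot(p[...,0]-557,p[...,1]+248)<40)
    if k.sum()>10: print(n,'red',k.sum(),np.median(p[k],0))
a=cv2.resize(s['frame'][130:245,170:290],(417,400)); b=cv2.resize(w['frame'],None,fx=.59,fy=1)
cv2.imwrite('pics/p1.png',np.hstack([a,cv2.resize(w['frame'],(383,240)) if 0 else cv2.copyMakeBorder(cv2.resize(w['frame'],(383,240)),0,160,0,0,0)]))
to(556.7,-247.9,80)
```

```text
scene 261 [69.42041051 71.26559069 73.01132338] ((598.0001831054688, -153.61080932617188), 29.009597778320312)
scene red 188 [ 558.42401595 -246.59729892   74.97210053]
wrist 5402 [70.00552258 71.25805827 72.4026361 ] ((597.0498046875, -155.4907989501953), 27.636959075927734)
wrist red 2708 [ 556.82858924 -247.18964051   75.20151604]
t 13.5 p [ 559.3 -241.   150.8] toolx [3.995e-01 9.167e-01 2.000e-04] toolz [ 0.e+00  3.e-04 -1.e+00] F [-0.2 -0.3  0.1] grip 0.0 open -0.2
shift tool mm [-7.4  0.3 70.7]
```

View pics/p1.png

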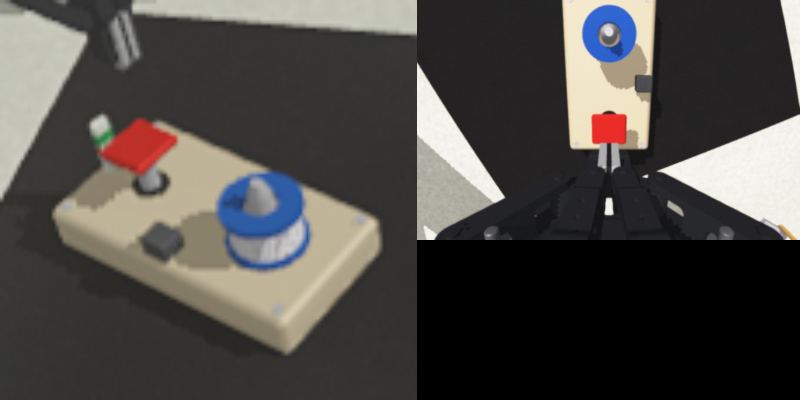

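The scene crop shows the spool fully down on the spindle near (262,215), with its top at 71 mm as required, and the red plate at (140,145), still released at 75 mm. Next I go to the plate.

>>> jog_arm(
  series=[
    [[-4, 0.3, 5, 0, 0, 0, 0], [-3, 0, 12, 0, 0, 0, 0], [0, 0, 15, 0, 0, 0, 0], [0, 0, 15, 0, 0, 0, 0], [0, 0, 12, 0, 0, 0, 0], [0, 0, 8, 0, 0, 0, 0], [0, 0, 4, 0, 0, 0, 0], [0, 0, 1, 0, 0, 0, 0], [0, 0, 0, 0, 0, 0, 0], [0, 0, 0, 0, 0, 0, 0]],
  ],
)

```text
time_s: 14.5
eef_pos: [0.557, -0.2487, 0.0795]
eef_rot: [0.001, 0.837, 0.548, 0.0]
wrist_force: [0.0, -0.1, -0.4]
opening: -0.0
grasp_force: 0.0
```

>>> jog_arm(
  series=[
    [[0, 0, 1, 0, 0, 0, 0], [0, 0, 1, 0, 0, 0, 0], [0, 0, 1, 0, 0, 0, 0], [0, 0, 1, 0, 0, 0, 0], [0, 0, 1, 0, 0, 0, 0], [0, 0, 1, 0, 0, 0, 0], [0, 0, 1, 0, 0, 0, 0], [0, 0, 0, 0, 0, 0, 0], [0, 0, 0, 0, 0, 0, 0], [0, 0, 0, 0, 0, 0, 0]],
  ],
)

```text
time_s: 15.5
eef_pos: [0.5565, -0.2485, 0.0719]
eef_rot: [0.0, 0.837, 0.548, 0.0]
wrist_force: [-2.0, 1.5, 4.7]
opening: 0.003
grasp_force: 2.4
```

>>> jog_arm(
  series=[
    [[0, 0, 1, 0, 0, 0, 0], [0, 0, 1, 0, 0, 0, 0], [0, 0, 1, 0, 0, 0, 0], [0, 0, 1, 0, 0, 0, 0], [0, 0, 1, 0, 0, 0, 0], [0, 0, 1, 0, 0, 0, 0], [0, 0, 1, 0, 0, 0, 0], [0, 0, 0, 0, 0, 0, 0], [0, 0, 0, 0, 0, 0, 0], [0, 0, 0, 0, 0, 0, 0]],
  ],
)

```text
time_s: 16.5
eef_pos: [0.5566, -0.2485, 0.065]
eef_rot: [0.0, 0.837, 0.548, 0.0]
wrist_force: [-2.0, 1.3, 5.7]
opening: -0.002
grasp_force: 3.1
```

Run:
```python
from h import *
s=grab('scene'); w=grab('wrist'); t=grab('top')
for n,c in (('scene',s),('wrist',w),('top',t)):
    p=cloud(c)*1000; h=cv2.cvtColor(c['frame'],cv2.COLOR_BGR2HSV)
    k=((h[...,0]<8)|(h[...,0]>172))&(h[...,1]>150)&(p[...,2]>50)&(np.hypot(p[...,0]-557,p[...,1]+248)<30)
    k=cv2.erode(k.astype(np.uint8),np.ones((3,3)))>0
    if k.sum()>5: print(n,'red',k.sum(),np.median(p[k],0))
cv2.imwrite('pics/p2.png',np.hstack([cv2.resize(s['frame'][140:240,180:280],(400,400),interpolation=cv2.INTER_CUBIC),cv2.resize(w['frame'][150:400,195:445],(400,400))]))
to(556.7,-247.9,65)
```

```text
scene red 44 [ 567.41503078 -242.37395203   65.0061963 ]
wrist red 2312 [ 560.3615139  -238.46237482   64.90749902]
top red 12 [ 549.7870719  -234.28535088   65.68536309]
t 16.65 p [ 556.6 -248.5   65. ] toolx [0.4005 0.9163 0.    ] toolz [ 2.e-04 -1.e-04 -1.e+00] F [-2.1  1.8  7.1] grip 3.1 open 0.2
shift tool mm [ 0.6 -0.1 -0. ]
```

View pics/p2.png

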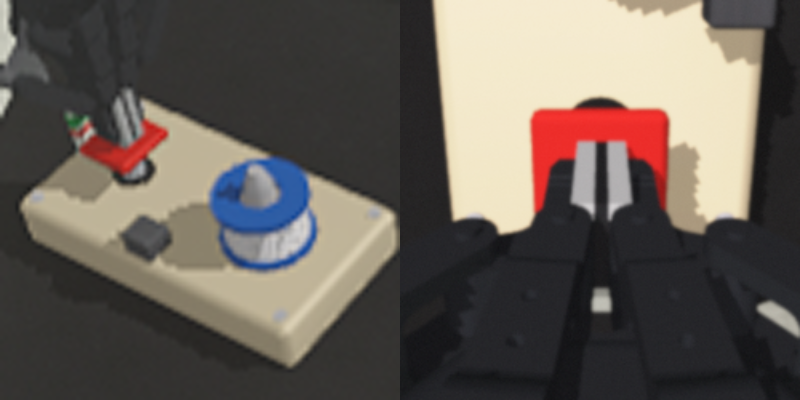

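The picture shows the fingertips pressing the red plate at (123,147). It measures 65 mm at about 6 N, which is half way, and the spool at (262,210) is seated and free. Handing in.

```bash
python3 -c "
from h import *
print(ctrl.hand_in())"
```

```text
the job is handed in; nothing more can be done
None
```

The blue spool is seated on the dispenser spindle and released, and the arm is still holding the red brake plate half way down (65 mm, about 6 N, never lower); the job was handed in at about 17 s, and the hand-in returned no verdict.

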